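# Scrap the doorless salt cellar from the niche ledge

## Robot

A 7-joint arm with a two-finger parallel gripper is mounted at the origin on the work surface. World frame = base frame: x ahead of the robot, y to its left, z up, the work surface at z = 0. Lengths are in m, angles in degrees, forces in N, time in s.
With the tool pointing down it reaches from about 0.425 to 0.875 m from the base axis. Payload 4.7 kg.
Tool frame: the origin (TCP) lies on the centre line of the jaws, within the pads' length; the fingertips stand 17 mm ahead of it and the grasp point (between the pads) lies 2 mm behind it; z points along the fingers, y is the line along which they close (so a half turn about z gives the same grasp; the last joint's range is limited). The gripper opens to 87 mm and grips with 3 to 60 N. Pads are 19 mm wide; open, the fingers measure 117 mm over their backs; the gripper's body (75 mm by 190 mm) begins 51 mm behind the grasp point.
Start: joints at [76.954, 18.392, -4.016, 83.108, 1.295, 78.541, -3.26], TCP at [0.156, -0.631, 0.24] pointing down, gripper open.
Joint ranges: [-163.93, 163.93], [-17.29, 119.83], [-79.2, 71.16], [3.27, 140.29], [-89.18, 269.18], [5.43, 117.66], [-154.24, 154.24]. Speed limits (degrees/s): [147.25, 147.25, 180, 180, 180, 180, 180].

## Interface

Orientations are given as [roll, pitch, yaw] about the fixed x, y, z axes, in that order (R = Rz(yaw) Ry(pitch) Rx(roll)).
In Python, from cell import env, read_camera gives the robot as it stands.
- The arm moves only by the shell command python3 -m jog 'ROWS' [FORCE]. ROWS is JSON, a list of rows, each a list of 5 numbers: the opening, from 0 (shut) to 1 (fully open), then the shift along the tool's x, y, z each as a share of 0.02 m, from -1 to 1, then the turn about the tool's z as a share of 45 degrees, from -1 to 1. In form: [[gripper, x, y, z, yaw], ...]. A call has 1 to 12 rows; each row shifts and turns the commanded pose from where the row before left it, along the tool's axes as they then stand; what a row does not reach is not made up. A row lasts 1/12 s, in which the tool goes at most 41.7 mm and 7.16 degrees, less where a joint would pass 70% of its speed; a pose out of reach is approached as far as the arm can. A call with a number of a shift or a turn outside -1 to 1 is refused whole. A call with a gripper value outside its range is refused whole. The fingers move at their own pace and stop on an object; FORCE is the grip in N (left out, the last holds). Time passes only in rows, so rows that do not move let the fingers close. It gives the time, the measured TCP pose, the force, the opening and the grip force at its end, in the units of the state.
- env.get_obs(): the state, without advancing time (a new reading comes with each control period).
- read_camera(name): name is "side" or "top"; returns a dict with "color" (480x640x3 uint8, red, green, blue), "range_z" (480x640 float32, m along the optical axis (not along the pixel's ray), 0 where there is no reading), "mtx" (3x3 intrinsics, pixels), "world_from_camera" (4x4, takes a point from camera to world coordinates). Camera axes: x right, y down, z forward; pixel columns grow to the right and rows downward; lengths in m; the calibration is good to about 2 mm. A picture is of the moment at which its call begins.
- env.sign_off(): hands the job in; it is judged then, once.
The state is a dict: "time_s": time; "qpos": joint angles; "joint_velocities": joint speeds; "effort": joint torques, N m; "tool_pos": TCP position; "tool_rot": TCP orientation; "force": force on the tool from outside, world axes, zero at the start; "wrist_torque": the same for the moment, N m; "grip_width": finger opening in m; "grasp_force": force on a finger pad.
Only numpy, scipy, OpenCV 4.12 (cv2) and the standard library are available. Lean on these libraries where they do the work, as an engineer would, in place of code of your own. Each camera call takes 0.05 s, during which the arm holds its last target. There are 200 camera calls.

## Task

One of the two salt cellars on the niche ledge has lost its sliding door, so its top is open, and it is scrap: slide the wire basket along the counter until it stands close against the ledge in front of that cellar, then push or rake the cellar off the ledge's front edge so that it drops into the basket. Do not lift the basket or the cellar. Leave the basket standing upright with the cellar inside, and do not disturb the good cellar, the jarrito, the spoon rest or the molcajete.

Things in the scene. Friction and masses are not known exactly. Their poses are not given: they have to be found in the camera images.
- ledge: Fixed plaster niche ledge, 200 deep (x) by 620 wide (y), flat top 105 mm above the counter. Origin on the counter under its centre; its upright front face (x = -100 mm, no lip) faces the robot. Behind (x = 100 to 200 mm) an adobe kerb stands 35 mm above the top; at both ends (|y| 310 to 450 mm) adobe cheeks, flush in front, stand 60 mm above it.
- old_cellar: The scrap salt cellar: red plastic box, 88 (x) by 92 (y) mm, 63 mm high, hollow, walls 4 mm, its top open because the sliding door is missing. Stands on the ledge, in one of three places in a row about 150 mm apart. Origin at the centre of its underside, z up; mass about 0.16 kg. Too wide for the gripper.
- old_cellar_mid (a point): Point in the middle of the scrap cellar, 30 mm above the centre of its underside.
- good_cellar: The good salt cellar: same red plastic box, 88 (x) by 92 (y) mm, 70 mm high, its top closed by its sliding door with two small thumb ridges. Stands on the ledge in another of the three places. Origin at the centre of its underside. Leave alone.
- jarrito: Green glazed clay cup with a small handle on its +y side, 78 mm high, 74 mm wide (94 mm with handle), on the ledge in the remaining place. Origin at the centre of its underside. Leave alone.
- spoon_rest: Bamboo spoon rest, 110 (x) by 60 (y) by 12 mm, lying on the ledge near its -y end. Origin at the centre of its underside. Leave alone.
- molcajete: Dark stone mortar on three feet, 112 mm across, 85 mm high, heavy, on the counter before one end of the ledge (the basket stands before the other end). Origin at the centre of its underside. Leave alone.
- basket: Loose wire basket on the counter, open on top, outside 160 (x) by 180 (y) mm, 80 mm high, walls and floor 4 mm thick; mass about 0.5 kg, slides on the counter. Origin at the centre of its underside, z up. It starts before one end of the ledge, left or right.
Mind the look-alikes: they are no part of the job. What is shaped like the old_cellar but blue, white or yellow is not meant.

How it is judged:
By the outcome, as a careful person would: the job done as asked, in the order asked, and still so for the second after the job is handed in, with the robot touching nothing.
It also fails if it takes over 58 s, if anything falls off the work surface, if the arm or the gripper's body presses on something with over 40 N, if the wrist force passes 120 N, or if a joint passes its speed limit or range.

## Working session

There is one attempt and no reset: what is moved stays moved. The work goes in short steps, Python scripts to look and compute and a shell command to move; the robot and the scene stay as the last step left them, time stands still between calls to the robot, and variables do not carry over. Pictures are saved under pics/ and viewed, at most 11 in all, crops included, and the job is handed in when it is done.

```bash
mkdir -p pics; ls; python3 - <<'E'
from cell import env, read_camera
import cv2
for n in("top","side"):
    c=read_camera(n); cv2.imwrite(f"pics/{n}0.png",c["color"][:,:,::-1]); print(c["mtx"].round(1).tolist(),c["world_from_camera"].round(3).tolist())
o=env.get_obs();print(o)
E
```

```text
pics
[[543.8, 0.0, 326.1], [0.0, 543.8, 238.4], [0.0, 0.0, 1.0]] [[0.017, -0.997, 0.081, 0.307], [-1.0, -0.017, 0.003, -0.109], [-0.002, -0.081, -0.997, 1.717], [0.0, 0.0, 0.0, 1.0]]
[[525.5, 0.0, 318.7], [0.0, 525.5, 242.5], [0.0, 0.0, 1.0]] [[-0.734, -0.471, 0.49, -0.292], [-0.68, 0.497, -0.539, 0.684], [0.011, -0.729, -0.685, 1.138], [0.0, 0.0, 0.0, 1.0]]
{'time_s': 0.1, 'qpos': array([76.95341566, 18.4351876 , -4.0163994 , 83.16763882,  1.29443953,
       78.5394184 , -3.25956067]), 'joint_velocities': array([ 0.05215324, -0.11152037,  0.07545861, -0.21249453, -0.05265121,
       -0.06815783, -0.12896497]), 'effort': array([ 4.03115519e-05, -4.92568481e+01, -4.05816240e-01, -3.13397670e+01,
       -6.42352039e-02,  3.94552073e-02,  8.85297936e-05]), 'tool_pos': array([ 0.15550387, -0.63065539,  0.2385691 ]), 'tool_rot': array([-1.79902957e+02,  4.53669559e-03,  1.38573278e+01]), 'force': array([-0.80737132, -1.02419384,  0.37616583]), 'wrist_torque': array([ 0.0017239 ,  0.04513795, -0.03818742]), 'grasp_force': 0.0, 'grip_width': 0.08681502233264342}
```

View pics/top0.png

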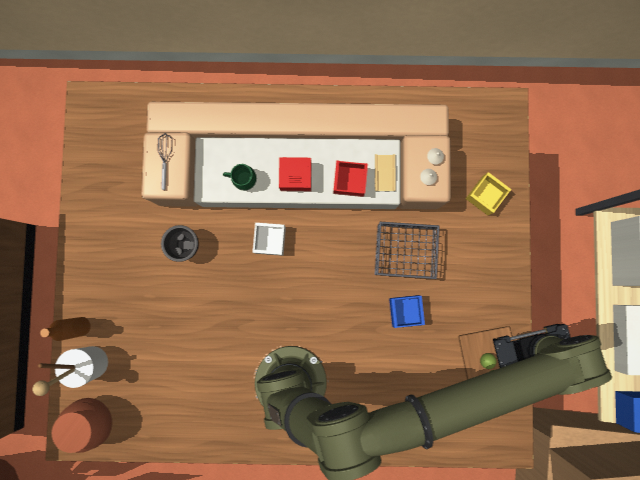

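View pics/side0.png

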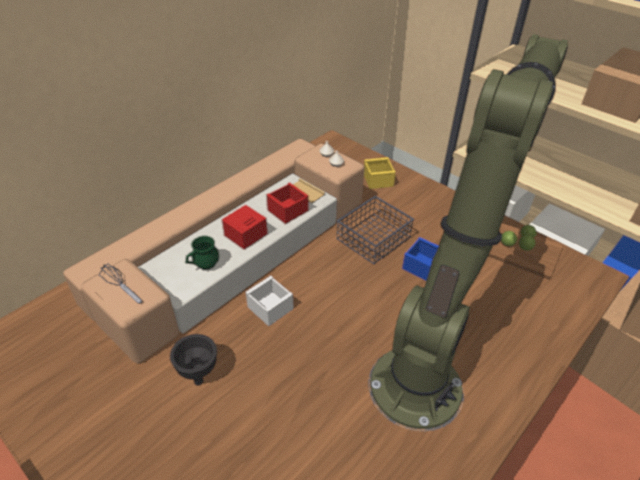

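The top view shows the jarrito (240,177), a closed red box with ridges (295,174), an open red box (350,178), the spoon rest (386,173), the basket (408,250), the molcajete (180,243), and the white/blue/yellow decoys (269,238), (407,311) and (490,193). The scrap cellar is the open red box at (350,178). I'll measure and take a confirming crop.

```bash
cat > h.py <<'E'
import numpy as np, cv2
from cell import env, read_camera
def points(c):
    z=c["range_z"];K=c["mtx"];T=c["world_from_camera"]
    v,u=np.indices(z.shape)
    P=np.stack([(u-K[0,2])/K[0,0]*z,(v-K[1,2])/K[1,1]*z,z],-1)
    return P@T[:3,:3].T+T[:3,3]
def rect(P,m):
    q=P[m][:,:2].astype(np.float32)*1000
    return cv2.minAreaRect(q)
def ray(c,uv,h):
    K=c["mtx"];T=c["world_from_camera"]
    d=T[:3,:3]@np.linalg.solve(K,[uv[0],uv[1],1]);return T[:3,3]+d*(h-T[2,3])/d[2]
E
python3 - <<'E'
from h import *
c=read_camera("top");P=points(c);hsv=cv2.cvtColor(c["color"],cv2.COLOR_RGB2HSV);z=P[...,2]
v,u=np.indices(z.shape)
def box(a,b,r,s):return (u>a)&(u<b)&(v>r)&(v<s)
red=((hsv[...,0]<6)|(hsv[...,0]>174))&(hsv[...,1]>170)&(hsv[...,2]>60)
for n,m,h in (("open",box(325,372,150,205)&red,.168),("closed",box(270,320,150,200)&red,.175)):
    mm=m&(z>h-.012)&(z<h+.012); print(n,mm.sum(),np.median(z[mm]),rect(P,mm))
    ctr=max(cv2.findContours(m.astype(np.uint8),0,2)[0],key=cv2.contourArea);print(cv2.minAreaRect(ctr))
print("ledge top z",np.median(z[185:200,210:390]))
lt=box(190,405,135,206)&(abs(z-.105)<.01);print("ledgetop",rect(P,lt), np.median(P[...,0][lt]))
b=box(365,455,212,290)&(z>.068)&(z<.095);print("basket rim",b.sum(),rect(P,b))
bx=box(365,455,212,290)&(hsv[...,2]<95)&(hsv[...,1]<110)
q=np.argwhere(bx)[:,::-1].astype(np.float32);r=cv2.minAreaRect(q);print("px",r);print([ray(c,p,.08).round(3).tolist() for p in cv2.boxPoints(r)])
for n,m in(("white",box(245,292,215,262)&(z>.02)),("blue",box(380,432,288,335)&(z>.02)),("jar",box(215,262,155,195)&(z>.13)),("spoon",box(373,399,148,197)&(hsv[...,1]>60)&(hsv[...,0]>15))):print(n,rect(P,m),np.percentile(z[m],95))
s=read_camera("side")["color"]
cv2.imwrite("pics/crop.png",np.hstack([cv2.resize(c["color"][140:280,260:460],(400,400*140//200),interpolation=2),cv2.resize(s[150:290,190:390],(400,280),interpolation=2)])[:,:,::-1])
E
```

```text
open 232 0.16567643642243124 ((613.6832885742188, -170.34544372558594), (87.47557830810547, 88.53306579589844), 85.08639526367188)
((350.0494689941406, 178.00497436523438), (30.348634719848633, 32.040199279785156), 5.710593223571777)
closed 866 0.16867175559630487 ((622.1209106445312, -9.628074645996094), (88.11660766601562, 89.74110412597656), 1.0605818033218384)
((294.5, 174.0), (32.0, 31.0), 90.0)
ledge top z 0.10591477363368829
ledgetop ((643.8904418945312, -16.24658203125), (204.28700256347656, 636.645751953125), 0.36343222856521606) 0.6489144557898128
basket rim 508 ((411.142578125, -351.42266845703125), (183.8180694580078, 163.35060119628906), 87.17632293701172)
px ((407.0619812011719, 250.07081604003906), (62.52785873413086, 53.48127746582031), 3.814074993133545)
[[0.334, -0.25, 0.08], [0.495, -0.259, 0.08], [0.486, -0.448, 0.08], [0.325, -0.437, 0.08]]
white ((409.3701171875, -3.9199066162109375), (270.51812744140625, 113.0042724609375), 68.44345092773438) 0.06894611642906986
blue ((237.03929138183594, -254.9006805419922), (305.9496765136719, 106.0113525390625), 83.46007537841797) 0.07034940000470412
jar ((488.09124755859375, 18.934890747070312), (436.7274475097656, 75.45599365234375), 45.05204772949219) 0.18570344133556707
spoon ((493.6574401855469, -224.10426330566406), (92.58919525146484, 428.5343017578125), 70.50525665283203) 0.11959456571049006
```

View pics/crop.png

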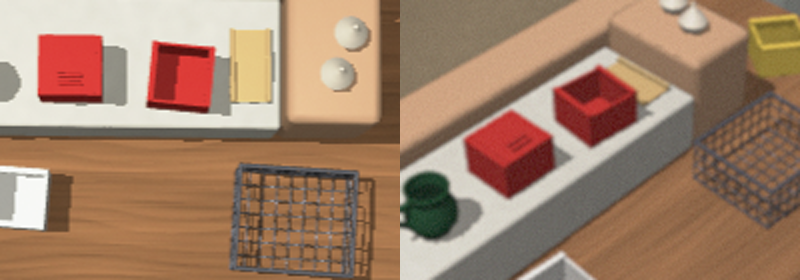

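The crop confirms it. The left red box has a door with ridges, so it is the good cellar. The right one at (350,178) is open, centred near (0.614, -0.170), with its rim at 0.166. The basket is centred near (0.411, -0.350) with yaw about -3°. The ledge front is at x≈0.543.

Plan: grip the basket's +y wall, slide it, then rake the cellar from behind.

```bash
python3 -m jog '[[1,0,0,0,0.154],[1,0,0,0,0.154],[1,0,0,0,0],[1,0.684,-0.971,0,0],[1,0.684,-0.971,0,0],[1,0.684,-0.971,0,0],[1,0.684,-0.971,0,0],[1,0.684,-0.971,0,0],[1,0.684,-0.971,0,0],[1,0.684,-0.971,0,0],[1,0.684,-0.971,0,0],[1,0.684,-0.971,0,0]]' 20; python3 -m jog '[[1,0.684,-0.971,0,0],[1,0.684,-0.971,0,0],[1,0.684,-0.971,0,0],[1,0.684,-0.971,0,0],[1,0.684,-0.971,0,0],[1,0.684,-0.971,0,0],[1,0.684,-0.971,0,0],[1,0.684,-0.971,0,0],[1,0.684,-0.971,0,0],[1,0.684,-0.971,0,0],[1,0,0,0,0.067],[1,0,0,0,0]]'
```

```text
time_s: 1.2
tool_pos: [0.2793, -0.4552, 0.2396]
tool_rot: [180.0, 0.0, 0.2]
force: [0.2, 0.2, 1.0]
grip_width: 0.0871
grasp_force: 0.0
time_s: 2.2
tool_pos: [0.4164, -0.2607, 0.2397]
tool_rot: [180.0, -0.0, -2.7]
force: [0.2, -0.3, 0.0]
grip_width: 0.087
grasp_force: 0.0
```

```bash
python3 -m jog '[[1,0,0,1,0],[1,0,0,1,0],[1,0,0,1,0],[1,0,0,1,0],[1,0,0,1,0],[1,0,0,1,0],[1,0,0,1,0],[1,0,0,1,0],[1,0,0,0.6,0],[1,0,0,0,0]]'; python3 - <<'E'
from h import *
c=read_camera("side");cv2.imwrite("pics/s1.png",cv2.resize(c["color"][140:320,260:500],(800,600))[:,:,::-1])
E
```

```text
time_s: 3.03
tool_pos: [0.4129, -0.2619, 0.0647]
tool_rot: [-179.9, 0.3, -2.9]
force: [-0.2, 0.1, -0.1]
grip_width: 0.0872
grasp_force: 0.0
```

View pics/s1.png

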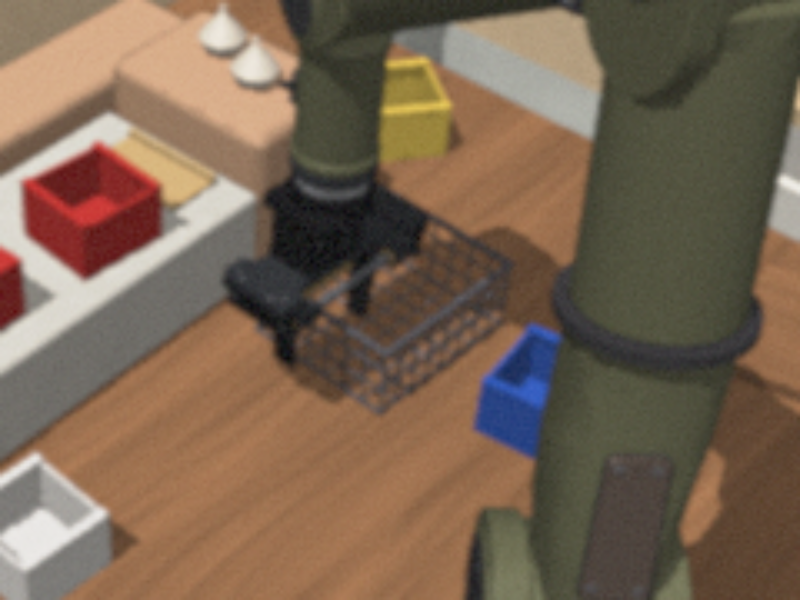

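The fingers straddle the basket's +y wall, at around (285,350) and (360,300) in the crop. Closing now.

```bash
python3 -m jog '[[0,0,0,0,0],[0,0,0,0,0],[0,0,0,0,0],[0,0,0,0,0],[0,0,0,0,0],[0,0,0,0,0],[0,0,0,0,0],[0,0,0,0,0]]' 20
```

```text
time_s: 3.75
tool_pos: [0.4156, -0.2622, 0.0676]
tool_rot: [180.0, -0.0, -3.0]
force: [-0.1, -0.4, -0.6]
grip_width: 0.0417
grasp_force: 0.0
```

```bash
python3 -m jog '[[0,0,0,0,0],[0,0,0,0,0],[0,0,0,0,0],[0,0,0,0,0],[0,0,0,0,0],[0,0,0,0,0],[0,0,0,0,0],[0,0,0,0,0],[0,0,0,0,0]]' 20
```

```text
time_s: 4.5
tool_pos: [0.4156, -0.2622, 0.0675]
tool_rot: [180.0, -0.0, -3.0]
force: [-0.4, -0.8, -0.2]
grip_width: 0.0036
grasp_force: 20.0
```

```bash
python3 -m jog '[[0,0,-0.5,0,-0.012],[0,0,-0.5,0,-0.012],[0,0,-0.5,0,-0.012],[0,0,-0.5,0,-0.012],[0,0,-0.5,0,-0.012],[0,0,-0.5,0,-0.012],[0,0,-0.5,0,0],[0,0,-0.5,0,0],[0,0,-0.5,0,0],[0,0,-0.5,0,0],[0,0,-0.5,0,0],[0,0,0,0,0]]'; python3 - <<'E'
from h import *
c=read_camera("top");cv2.imwrite("pics/t2.png",cv2.resize(c["color"][130:290,220:460],(750,500))[:,:,::-1])
P=points(c);z=P[...,2];v,u=np.indices(z.shape)
E
```

```text
time_s: 5.5
tool_pos: [0.4171, -0.1493, 0.0675]
tool_rot: [-179.9, 0.0, 0.4]
force: [-0.7, 3.5, 1.5]
grip_width: 0.0039
grasp_force: 20.0
```

View pics/t2.png

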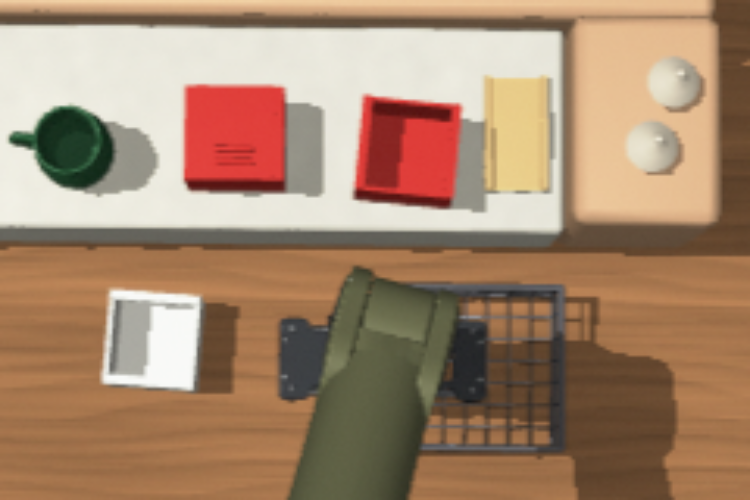

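The basket follows and sits square, with its right side at (565,370) in the crop. Next: the remaining y, then +x towards the ledge.

```bash
python3 -m jog '[[0,0.2,-0.55,0,0],[0,0.2,-0.55,0,0],[0,0.2,-0.55,0,0],[0,0.2,-0.55,0,0],[0,0.2,-0.55,0,0],[0,0.2,-0.5,0,0],[0,0.2,0,0,0],[0,0.2,0,0,0],[0,0.1,0,0,0],[0,0.1,0,0,0],[0,0.1,0,0,0],[0,0,0,0,0]]'; python3 - <<'E'
from h import *
c=read_camera("top");P=points(c);z=P[...,2];x,y=P[...,0],P[...,1];hsv=cv2.cvtColor(c["color"],cv2.COLOR_RGB2HSV)
m=(z>.068)&(z<.09)&(hsv[...,2]<120)&(x>.3)&(x<.54)&(y<-.16)&(y>-.32)
print(x[m].min(),x[m].max(),y[m].min(), np.median(x[(z>.07)&m&(x>.48)]))
E
```

```text
time_s: 6.55
tool_pos: [0.4543, -0.0876, 0.0675]
tool_rot: [-180.0, 0.1, 0.1]
force: [-3.5, -0.4, 3.4]
grip_width: 0.0038
grasp_force: 20.1
0.36894012756944267 0.5326629151911184 -0.26921843776728677 0.5274185661722843
```

```bash
python3 -m jog '[[0,0.1,-0.08,0,0],[0,0.1,-0.08,0,0],[0,0.1,-0.08,0,0],[0,0.1,0,0,0],[0,0,0,0,0]]';python3 -m jog '[[0,0.1,0,0,0],[0,0,0,0,0]]';python3 -m jog '[[0,0.1,0,0,0],[0,0,0,0,0]]'
```

```text
time_s: 7.02
tool_pos: [0.4629, -0.0825, 0.0675]
tool_rot: [180.0, 0.0, 0.2]
force: [-3.4, -2.2, 3.7]
grip_width: 0.0043
grasp_force: 20.0
time_s: 7.18
tool_pos: [0.464, -0.0823, 0.0675]
tool_rot: [180.0, 0.1, 0.2]
force: [-6.7, -2.4, 6.6]
grip_width: 0.0038
grasp_force: 20.0
time_s: 7.35
tool_pos: [0.4641, -0.0824, 0.0675]
tool_rot: [180.0, 0.4, 0.2]
force: [-11.5, -1.6, 12.9]
grip_width: 0.0038
grasp_force: 20.0
```

Contact with the ledge (force rising, TCP stopped). I'll ease off, release and rise.

```bash
python3 -m jog '[[0,-0.12,0,0,0],[0.4,0,0,0,0],[0.4,0,0,0,0],[0.4,0,0,0,0],[0.4,0,0,0,0],[0.4,0,0,0,0],[0.4,0,0,-0.5,0],[0.4,0,0,-1,0],[0.4,0,0,-1,0],[0.4,0,0,-1,0],[0.4,0,0,-1,0],[0.4,0,0,-1,0]]';python3 -m jog '[[0,0,0,-1,0],[0,0,0,-1,0],[0,-1,-1,-1,0],[0,-1,-1,0,0],[0,0,-1,0,0],[0,0,-1,0,0],[0,0,-1,0,0],[0,0,0,0,0]]'; python3 - <<'E'
from h import *
c=read_camera("top");cv2.imwrite("pics/t3.png",cv2.resize(c["color"][130:290,220:460],(750,500))[:,:,::-1])
c=read_camera("top");P=points(c);z=P[...,2];x,y=P[...,0],P[...,1];hsv=cv2.cvtColor(c["color"],cv2.COLOR_RGB2HSV)
m=(z>.068)&(z<.09)&(hsv[...,2]<120)&(x>.3)&(x<.548)&(y<-.02)&(y>-.32)
print(rect(P,m))
red=((hsv[...,0]<6)|(hsv[...,0]>174))&(hsv[...,1]>170)&(hsv[...,2]>60)
m=red&(y<-.09)&(y>-.24)&(x>.54)&(x<.7)&(z>.155)&(z<.18);print(rect(P,m))
m=(x>.55)&(x<.74)&(y<-.2)&(y>-.32)&(z>.1)&(z<.13)&(hsv[...,1]>70)&(hsv[...,0]>12)&(hsv[...,0]<35);print("spoon",m.sum(),rect(P,m))
m=(abs(y+.1)<.01)&(abs(x-.63)<.15)
print("good cellar",rect(P,red&(y>-.08)&(y<.06)&(x>.54)&(x<.7)&(z>.155)&(z<.19)))
r=P[150:215,322:328].reshape(-1,3); print("kerb front", r[r[:,2]>.13][:,0].min() if (r[:,2]>.13).any() else None)
col=P[100:215,325]; print(col[::4].round(3).tolist())
E
```

```text
time_s: 8.35
tool_pos: [0.4646, -0.082, 0.1793]
tool_rot: [180.0, -0.1, 0.2]
force: [1.3, -0.2, -0.3]
grip_width: 0.0343
grasp_force: 0.0
time_s: 9.02
tool_pos: [0.4241, 0.0221, 0.2387]
tool_rot: [-180.0, -0.1, 0.6]
force: [0.1, 0.4, 0.1]
grip_width: 0.0006
grasp_force: 0.0
((463.0162353515625, -170.29354858398438), (164.60755920410156, 299.8581237792969), 0.21870294213294983)
((613.114013671875, -170.29055786132812), (87.36113739013672, 89.06179809570312), 85.26615142822266)
spoon 744 ((640.4677734375, -276.2894287109375), (111.22067260742188, 61.245384216308594), 0.824600100517273)
good cellar ((623.0892944335938, -9.99026870727539), (87.51675415039062, 89.57606506347656), 0.7536882758140564)
kerb front 0.3071231984249459
[[0.898, -0.092, -0.005], [0.836, -0.094, 0.141], [0.823, -0.094, 0.142], [0.812, -0.094, 0.14], [0.8, -0.094, 0.14], [0.788, -0.095, 0.138], [0.774, -0.095, 0.145], [0.764, -0.095, 0.138], [0.752, -0.095, 0.137], [0.745, -0.095, 0.119], [0.738, -0.095, 0.1], [0.725, -0.096, 0.101], [0.713, -0.096, 0.101], [0.7, -0.096, 0.105], [0.686, -0.096, 0.11], [0.676, -0.096, 0.103], [0.663, -0.097, 0.104], [0.652, -0.097, 0.098], [0.639, -0.097, 0.104], [0.627, -0.097, 0.105], [0.614, -0.098, 0.106], [0.602, -0.098, 0.107], [0.59, -0.098, 0.108], [0.578, -0.098, 0.104], [0.565, -0.098, 0.11], [0.554, -0.099, 0.107], [0.544, -0.099, 0.09], [0.539, -0.099, 0.036], [0.307, -0.109, 1.717]]
```

View pics/t3.png

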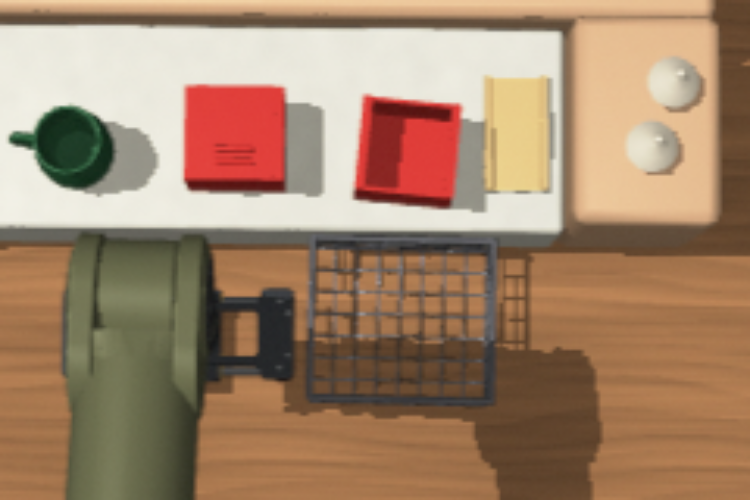

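The basket is square and flush with the ledge in front of the scrap cellar (basket 310–497, cellar 360–460 in the crop). Next I'll go over and behind the cellar with the fingers half open, to get a two-point push.

```bash
python3 -m jog '[[0.5,0,0,-0.5,0],[0.5,0.986,0.686,0,0],[0.5,0.986,0.686,0,0],[0.5,0.986,0.686,0,0],[0.5,0.986,0.686,0,0],[0.5,0.986,0.686,0,0],[0.5,0.986,0.686,0,0],[0.5,0.986,0.686,0,0],[0.5,0.986,0.686,0,0],[0.5,0.986,0.686,0,0],[0.5,0.986,0.686,0,0],[0.5,0.986,0.686,0,0]]';python3 -m jog '[[0.5,0.986,0.686,0,0],[0.5,0.986,0.686,0,0],[0.5,0.986,0.686,0,0],[0.5,0,0,0,0],[0.5,0,0,0,0]]'
```

```text
time_s: 10.12
tool_pos: [0.6422, -0.1355, 0.2476]
tool_rot: [180.0, 0.0, 0.0]
force: [-1.5, 0.3, 1.1]
grip_width: 0.0432
grasp_force: 0.0
time_s: 10.53
tool_pos: [0.7007, -0.1761, 0.2463]
tool_rot: [-180.0, 0.1, 0.0]
force: [0.4, 0.5, -0.2]
grip_width: 0.0437
grasp_force: 0.0
```

```bash
python3 -m jog '[[0.5,0,-0.25,0.8,0],[0.5,0,0,0.8,0],[0.5,0,0,0.8,0],[0.5,0,0,0.8,0],[0.5,0,0,0.8,0],[0.5,0,0,0.8,0],[0.5,0,0,0.4,0],[0.5,0,0,0,0],[0.5,0,0,0,0]]'; python3 - <<'E'
from h import *
c=read_camera("side");cv2.imwrite("pics/s4.png",cv2.resize(c["color"][120:300,200:440],(800,600))[:,:,::-1])
E
```

```text
time_s: 11.28
tool_pos: [0.7005, -0.1685, 0.144]
tool_rot: [180.0, 0.0, 0.2]
force: [-0.0, -0.4, 0.6]
grip_width: 0.0437
grasp_force: 0.0
```

View pics/s4.png

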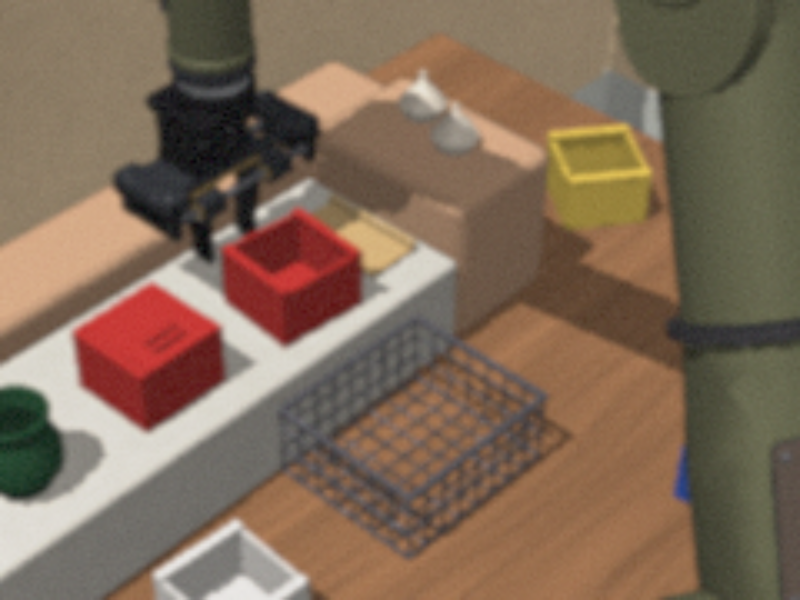

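The fingers stand behind the cellar (210,240)/(245,215) and the basket (415,440) is in front of it. Raking now.

```bash
python3 -m jog '[[0.5,-0.4,0,0.2,0],[0.5,-0.4,0,0,0],[0.5,-0.4,0,0,0],[0.5,-0.35,0,0,0],[0.5,-0.35,0,0,0],[0.5,-0.35,0,0,0],[0.5,-0.35,0,0,0],[0.5,-0.35,0,0,0],[0.5,-0.35,0,0,0],[0.5,-0.35,0,0,0],[0.5,-0.35,0,0,0],[0.5,0,0,0,0]]'; python3 - <<'E'
from h import *
c=read_camera("side");cv2.imwrite("pics/s5.png",cv2.resize(c["color"][120:300,200:440],(800,600))[:,:,::-1])
E
```

```text
time_s: 12.33
tool_pos: [0.6189, -0.169, 0.1393]
tool_rot: [180.0, 0.1, 0.2]
force: [-0.4, 0.4, 0.1]
grip_width: 0.0434
grasp_force: 0.0
```

View pics/s5.png

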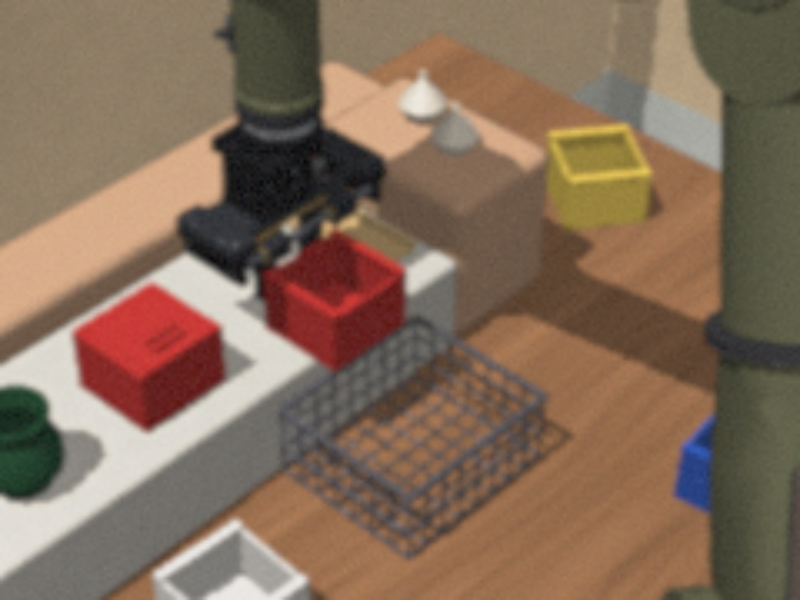

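The cellar (335,300) is sliding squarely and now overhangs the basket. Continuing.

```bash
python3 -m jog '[[0.5,-0.3,0,0,0],[0.5,-0.3,0,0,0],[0.5,-0.3,0,0,0],[0.5,-0.3,0,0,0],[0.5,-0.3,0,0,0],[0.5,-0.3,0,0,0],[0.5,-0.3,0,0,0],[0.5,-0.3,0,0,0],[0.5,0,0,0,0],[0.5,0,0,0,0],[0.5,0,0,0,0]]'; python3 - <<'E'
from h import *
c=read_camera("side");cv2.imwrite("pics/s6.png",cv2.resize(c["color"][120:300,200:440],(800,600))[:,:,::-1])
E
```

```text
time_s: 13.3
tool_pos: [0.5726, -0.169, 0.1393]
tool_rot: [-180.0, 0.0, 0.2]
force: [-0.5, 1.8, -0.8]
grip_width: 0.0438
grasp_force: 0.0
```

View pics/s6.png

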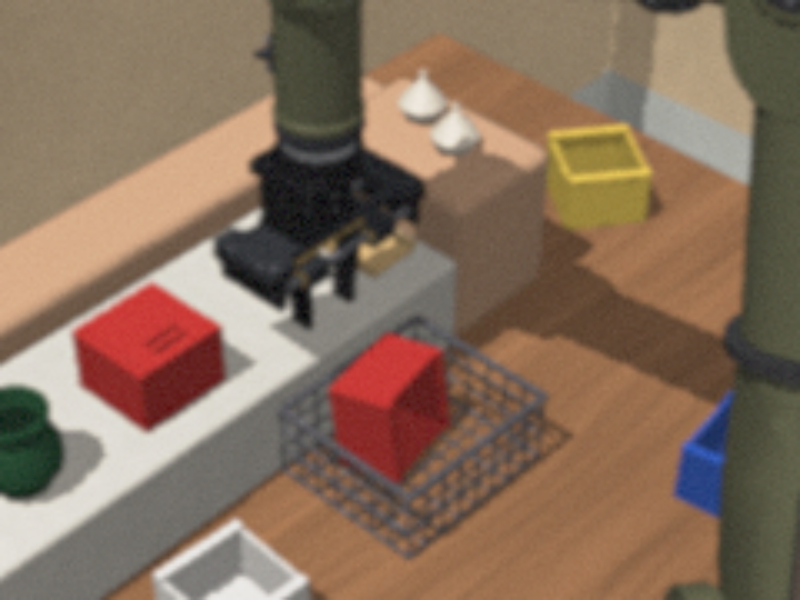

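The cellar has dropped into the basket and lies on its side (390,405). I'll raise clear and check that it rests on the floor.

```bash
python3 -m jog '[[0.5,0.3,0,-0.5,0],[0.5,0,0,-1,0],[0.5,0,0,-1,0],[0.5,0,0,-1,0],[0.5,0,0,-1,0],[0.5,0,0,-1,0],[0.5,0.8,0,-1,0],[0.5,0.8,0,0,0],[0.5,0.8,0,0,0],[0.5,0.8,0,0,0],[0.5,0.8,0,0,0],[0.5,0,0,0,0]]'; python3 - <<'E'
from h import *
c=read_camera("top");cv2.imwrite("pics/t7.png",cv2.resize(c["color"][130:290,220:460],(750,500))[:,:,::-1])
for n in("top","side"):
    c=read_camera(n);P=points(c);z=P[...,2];x,y=P[...,0],P[...,1];hsv=cv2.cvtColor(c["color"],cv2.COLOR_RGB2HSV)
    red=((hsv[...,0]<6)|(hsv[...,0]>174))&(hsv[...,1]>170)&(hsv[...,2]>60)
    m=red&(y<-.09)&(y>-.26)&(x>.37)&(x<.56)&(z>0)&(z<.2)
    for lo,hi in((0,.2),(.08,.13)):
        k=m&(z>lo)&(z<hi);print(n,lo,k.sum(),rect(P,k),np.percentile(z[k],[5,50,95]).round(3))
E
```

```text
time_s: 14.35
tool_pos: [0.6614, -0.1677, 0.2693]
tool_rot: [-179.9, -0.1, 0.3]
force: [-0.8, -1.2, -0.9]
grip_width: 0.0435
grasp_force: 0.0Traceback (most recent call last):
  File "<stdin>", line 8, in <module>
    return _quantile_unchecked(
        a, q, axis, out, overwrite_input, method, keepdims, weights)
    return _ureduce(a,
                    func=_quantile_ureduce_func,
    ...<5 lines>...
                    overwrite_input=overwrite_input,
                    method=method)
    r = func(a, **kwargs)
    result = _quantile(arr,
                       quantiles=q,
    ...<2 lines>...
                       out=out,
                       weights=wgt)
    slices_having_nans = np.isnan(arr[-1, ...])
                                  ~~~^^^^^^^^^
IndexError: index -1 is out of bounds for axis 0 with size 0
```

View pics/t7.png

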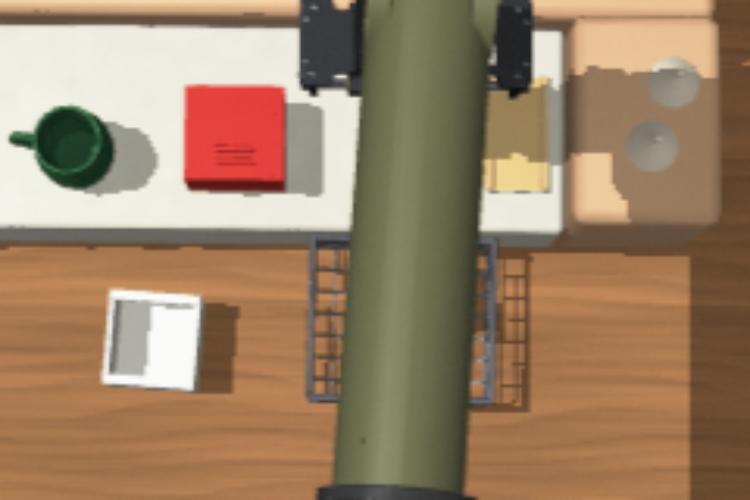

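The arm hides the basket (350–475). The neighbours and the basket outline (310–497) haven't moved. I'll swing the arm aside at height and look again.

```bash
python3 -m jog '[[0.5,0,-0.9,-0.8,0],[0.5,0,-0.9,-0.8,0],[0.5,0,-0.9,0,0],[0.5,0,-0.9,0,0],[0.5,0,-0.9,0,0],[0.5,0,-0.9,0,0],[0.5,0,-0.9,0,0],[0.5,0,-0.9,0,0],[0.5,0,-0.9,0,0],[0.5,0,-0.9,0,0],[0.5,0,-0.9,0,0],[0.5,0,-0.9,0,0]]';python3 -m jog '[[0.5,0,-0.9,0,0],[0.5,0,-0.9,0,0],[0.5,0,0,0,0],[0.5,0,0,0,0]]'; python3 - <<'E'
from h import *
a=read_camera("top")["color"][130:290,220:460];b=read_camera("side")["color"][120:280,200:440]
cv2.imwrite("pics/t8.png",cv2.resize(np.hstack([a,b]),(800,267))[:,:,::-1])
for n in("top","side"):
    c=read_camera(n);P=points(c);z=P[...,2];x,y=P[...,0],P[...,1];hsv=cv2.cvtColor(c["color"],cv2.COLOR_RGB2HSV)
    red=((hsv[...,0]<6)|(hsv[...,0]>174))&(hsv[...,1]>170)&(hsv[...,2]>60)
    m=red&(y<-.09)&(y>-.26)&(x>.37)&(x<.56)&(z>0)&(z<.2)
    if m.sum(): print(n,m.sum(),rect(P,m),np.percentile(z[m],[5,50,95]).round(3))
    m=red&(y>-.08)&(y<.06)&(x>.54)&(x<.7)&(z>.155)&(z<.19)
    if m.sum(): print("good",rect(P,m))
E
```

```text
time_s: 15.45
tool_pos: [0.6573, 0.0479, 0.3022]
tool_rot: [179.9, -0.0, 0.2]
force: [0.1, -0.3, -0.8]
grip_width: 0.0438
grasp_force: 0.0
time_s: 15.78
tool_pos: [0.6573, 0.0842, 0.3021]
tool_rot: [180.0, -0.0, 0.3]
force: [0.2, -0.4, 0.4]
grip_width: 0.0433
grasp_force: 0.0
top 680 ((490.80291748046875, -177.23577880859375), (73.74964141845703, 100.35499572753906), 10.893006324768066) [0.011 0.091 0.097]
good ((623.0167846679688, -9.807361602783203), (88.40119171142578, 89.80155944824219), 0.8034716844558716)
side 924 ((484.0834045410156, -168.8651123046875), (64.45592498779297, 98.97152709960938), 10.217933654785156) [0.007 0.082 0.095]
good ((620.4541625976562, -2.5652542114257812), (90.16670227050781, 90.49375915527344), 4.560977458953857)
```

View pics/t8.png

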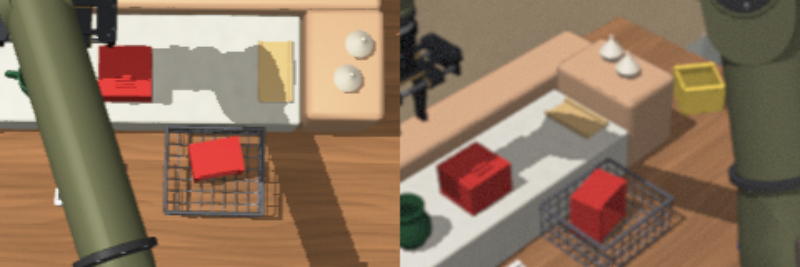

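The cellar (217,158) lies flat on the basket floor: its top is at 0.092 m, which is 88 mm plus the 4 mm floor. The basket is upright and flush, and the good cellar hasn't moved. Handing in.

```bash
python3 -c "
from cell import env
print(env.sign_off())"
```

```text
the job is handed in; nothing more can be done
None
```

The scrap cellar is in the basket, lying on its side; the basket stands upright against the ledge, nothing else appears to have moved, and the job is handed in at about 16 s.

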